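# Slide the drip tray under the varnished board

### The arm

A 6-joint arm with a two-finger parallel gripper is mounted at the origin on the work surface. World frame = base frame: x ahead of the robot, y to its left, z up, the work surface at z = 0. Lengths are in m, angles in rad, forces in N, time in s.
With the tool pointing down it reaches from about 0.225 to 0.875 m from the base axis. Payload 3.4 kg.
Tool frame: the origin (TCP) lies midway between the tips of the shut fingers; the grasp point (between the pads) lies 19 mm behind it; z points along the fingers, y is the line along which they close (so a half turn about z gives the same grasp; the last joint's range is limited). The gripper opens to 85 mm and grips with 20 to 120 N. Pads are 22 mm wide; open, the fingers measure 114 mm over their backs; the gripper's body (76 mm by 85 mm) begins 54 mm behind the grasp point. The pads swing forward as they close: fully open they stand 13 mm farther back than shut.
Start: joints at [1.175, 0.276, 1.505, -0, 1.361, -0.121], TCP at [0.156, 0.553, 0.231] pointing down, gripper open.
Joint ranges: [-2.89, 2.89], [-0.75, 2.08], [0.22, 2.7], [-1.18, 4.32], [0.11, 2.71], [-2.7, 2.7]. Speed limits (rad/s): [2.57, 2.57, 3.14, 3.14, 3.14, 3.14].

### API

Orientations are given as a 3x3 rotation matrix whose columns are the frame's x, y, z axes.
In Python, from cell import robot, eyes gives the robot as it stands.
- The arm moves only by the shell command python3 -m crank 'ROWS' [OPENING] [FORCE]. ROWS is JSON, a list of rows, each an object of numbers: "x", "y", "z": the shift along the world's x, y, z in mm; "spin": the turn about the world's z in degrees. In form: [{"x": .., "y": .., "z": .., "spin": ..}, ...]. A call has 1 to 10 rows; each row is the pose to reach, as a shift and turn from the pose commanded when the call began; what a row does not reach only later rows make up. A row lasts 1/8 s, in which the tool goes at most 62.5 mm and 10.7 degrees, less where a joint would pass 70% of its speed; a pose out of reach is approached as far as the arm can. A call with a gripper value outside its range is refused whole. OPENING is the opening in per cent of the stroke, from 0 (shut) to 100 (fully open), set as the call begins (- or left out, the last holds). The fingers move at their own pace and stop on an object; FORCE is the grip in N (left out, the last holds). Time passes only in rows, so rows that repeat a pose let the fingers close. It gives the time, the measured TCP pose, the force, the opening and the grip force at its end, in the units of the state.
- robot.sense(): the state, without advancing time (a new reading comes with each control period).
- eyes.capture(name): name is "scene" or "top"; returns a dict with "image" (400x640x3 uint8, blue, green, red), "camera_matrix" (3x3 intrinsics, pixels), "k1" (the pictures are not rectified: a ray, as slopes to the right and down, at radius r is drawn at 1 + k1 r^2 times it, then the intrinsics apply), "extrinsics" (4x4, takes a point from world to camera coordinates). Camera axes: x right, y down, z forward; pixel columns grow to the right and rows downward; lengths in m; the calibration is good to about 2 mm. A picture is of the moment at which its call begins. There is no depth.
- robot.job_done(): hands the job in; it is judged then, once.
The state is a dict: "time_s": time; "joint_positions": joint angles; "joint_velocities": joint speeds; "effort": joint torques, N m; "tcp_pos": TCP position; "tcp_rot": TCP orientation; "contact_force": force on the tool from outside, world axes, zero at the start; "ft_torque": the same for the moment, N m; "opening": opening from 0.0 (shut) to 1.0 (fully open); "grip_force": force on a finger pad.
Only numpy, scipy, OpenCV 4.12 (cv2) and the standard library are available. Lean on these libraries where they do the work, as an engineer would, in place of code of your own. Each camera call takes 0.05 s, during which the arm holds its last target. There are 200 camera calls.

### The job

The walnut board lying across the two battens has just been varnished. Push the shallow metal drip tray lengthwise along the bench into the gap between the battens, under the board, until it sticks out evenly on both sides of the board. Push it only with the fingers, flat on the bench, never lifting or tipping it; do not touch or shift the wet board, and leave everything else on the bench where it is.

Things in the scene. Friction and masses are not known exactly. Their poses are not given: they have to be found in the camera images.
- battens: Two parallel pale softwood battens screwed to the bench (they do not move), each 24 wide (x), 110 long (y), 22 high. Origin: on the bench surface midway between them. Their own y axis runs along the battens, which is the direction of the open-ended gap; x points across it. The gap is 130 wide (x = -65 to +65 mm) and is open at both y ends, 55 mm from the origin.
- board: Loose dark walnut board, 190 (x, across the battens) by 90 (y) by 20 thick, 0.26 kg, resting on both battens centred over their origin with the same axes. Its underside is 22 mm and its top 42 mm above the bench. Origin: centre of its underside. Wet varnish: must not be touched or moved.
- tray: Loose open-topped aluminium tray, 104 wide (x), 150 long (y), 16 high; walls and floor 4 thick (96 by 142 inside); about 0.25 kg. Origin: centre of its underside. Starts flat on the bench beyond either open end of the gap (+y or -y of the battens), off its line by up to 50 mm, its length turned up to 0.4 rad from the gap. In place it has 6 mm headroom and shows 30 mm on each side of the board.
- tin: Upright steel tin, diameter 72, height 85, at the end of the gap opposite to the tray. Origin: centre of its underside. Leave alone.
- pot: Small open white plastic pot, diameter 84, height 45, beside the battens on their +x side. Origin: centre of its underside. Leave alone.
- sander: Cork sanding block 60 by 100 by 30 high, beside the battens on their -x side. Origin: centre of its underside. Leave alone.
- brush: Paint brush, 200 long, lying on the bench on the far side. Leave alone.
- offcut: Pale wooden strip 240 by 28 by 12 high, lying on the right of the bench. Leave alone.
- jar: Amber glass jar with steel cap, diameter 66, height 80, on the left of the bench. Leave alone.
- block: Turned walnut disc, diameter 90, height 35, on the right of the bench. Leave alone.
There are look-alikes about, which are no part of the job. Leave any pink, red or yellow look-alike of the tray alone.

How it is judged:
At the end, for the whole second after the job is handed in: The tray lies flat and still on the bench between the battens, under the board, its middle within 12 mm of the middle of the board along the gap (so at least 18 mm of it shows on either side); the board still lies on both battens where it was (within 6 mm) (y of tray in the frame of battens between -0.012 and 0.012 m and x of tray in the frame of battens between -0.016 and 0.016 m and angle between the y axis of tray and the y axis of battens, either way round below 0.25 rad and height (world z) of tray below 0.004 m and angle between each of tray, board's own z axis and vertical below 0.04 rad and linear speed of tray below 0.01 m/s and horizontal distance between board and battens below 0.006 m and height (world z) of board below 0.026 m); the robot touches nothing.
It fails at once if the tray is lifted or tipped (height (world z) of tray above 0.008 m or angle between tray's own z axis and vertical above 0.1 rad).
It fails at once if the tray is pushed with something other than the fingers (contact force between the arm and tray above 1 N).
It fails at once if the robot touches the wet board (contact force between any of the fingers, the arm and board above 0.5 N).
It fails at once if the board is shifted (distance of board from where it was at the start of the episode above 0.006 m or angle between board's own z axis and vertical above 0.06 rad).
It fails at once if something else on the bench is moved (distance of any of tin, pot, sander, offcut, jar, block from where it was at the start of the episode above 0.02 m or distance of brush from where it was at the start of the episode above 0.03 m).
It also fails if it takes over 72 s, if anything falls off the work surface, if the arm or the gripper's body presses on something with over 40 N, if the wrist force passes 120 N, or if a joint passes its speed limit or range.

## Working session

There is one attempt and no reset: what is moved stays moved. The work goes in short steps, Python scripts to look and compute and a shell command to move; the robot and the scene stay as the last step left them, time stands still between calls to the robot, and variables do not carry over. Pictures are saved under pics/ and viewed, at most 10 in all, crops included, and the job is handed in when it is done.

```bash
mkdir -p pics; ls; python3 - <<'E'
from cell import robot, eyes
import cv2,pickle
d={n:eyes.capture(n) for n in("scene","top")}
pickle.dump(d,open('c0.pkl','wb'))
for n in d: cv2.imwrite(f'pics/{n}0.png',d[n]['image']); print(d[n]['camera_matrix'],d[n]['k1'],d[n]['extrinsics'])
print(robot.sense())
E
```

```text
pics
[[366.55924889   0.         322.28303183]
 [  0.         366.55924889 199.43922732]
 [  0.           0.           1.        ]] -0.07149995151954519 [[-0.80561829  0.59218107  0.01734222  0.44480138]
 [ 0.40492762  0.57176963 -0.71352163 -0.19098515]
 [-0.43244975 -0.56780373 -0.70041854  1.42883874]
 [ 0.          0.          0.          1.        ]]
[[452.51401373   0.         325.30710455]
 [  0.         452.51401373 204.2503717 ]
 [  0.           0.           1.        ]] -0.01601467832033469 [[-0.02636317 -0.99962983  0.00672258  0.01407527]
 [-0.99183155  0.02531675 -0.12501696  0.57921757]
 [ 0.12480049 -0.00996351 -0.99213183  1.57050702]
 [ 0.          0.          0.          1.        ]]
{'time_s': 0.1, 'joint_positions': array([ 1.17500225e+00,  2.76560353e-01,  1.50599725e+00,  1.34653281e-05,
        1.36069615e+00, -1.21030998e-01]), 'joint_velocities': array([-0.00168644, -0.00260314, -0.0029628 ,  0.00102849,  0.00115199,
       -0.00076662]), 'effort': array([ 2.10058373e-03, -4.17704058e+01, -2.46406764e+01, -1.14074899e-04,
        5.86776267e-03,  2.63137019e-05]), 'tcp_pos': array([0.15584706, 0.55299809, 0.2305136 ]), 'tcp_rot': array([[-9.62488670e-01,  2.71321090e-01, -6.52571491e-04],
       [ 2.71321790e-01,  9.62487482e-01, -1.52759998e-03],
       [ 2.13621801e-04, -1.64735454e-03, -9.99998620e-01]]), 'contact_force': array([ 0.73051799,  0.03291159, -0.55077796]), 'ft_torque': array([-0.04732025, -0.02074729,  0.00030141]), 'grip_force': 0.0, 'opening': 1.001091927569286}
```

View pics/top0.png

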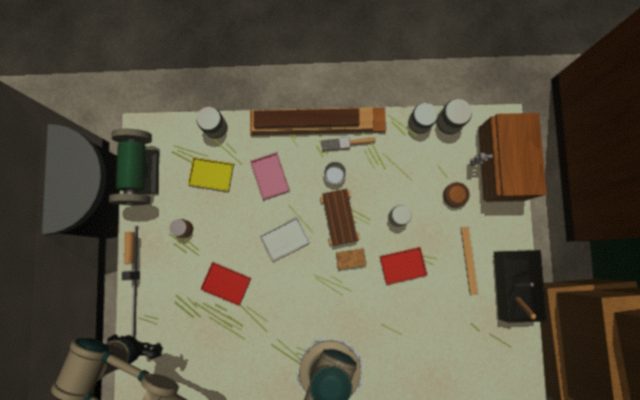

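View pics/scene0.png

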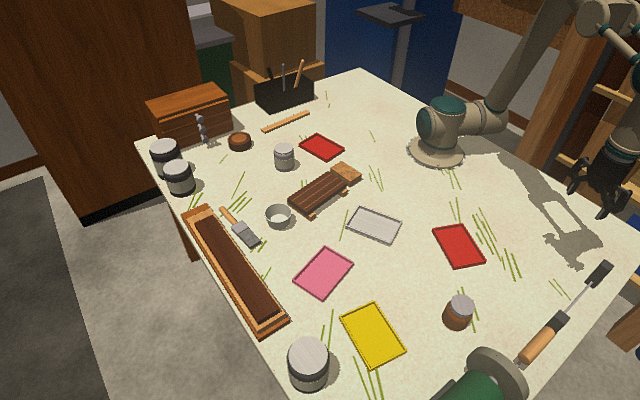

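The top view shows the board at about (340,217), the grey-white tray at (285,240), the tin at (400,215), the pot at (334,175) and the sander at (351,260). The scene view agrees with this.

```bash
cat > h.py <<'E'
import numpy as np,cv2
def ray(c,uv,z):
    K,E=c['camera_matrix'],c['extrinsics']
    p=(np.atleast_2d(uv)-K[:2,2])/[K[0,0],K[1,1]]
    q=p.copy()
    for _ in range(20): q=p/(1+c['k1']*(q**2).sum(1,keepdims=True))
    R,t=E[:3,:3],E[:3,3]; o=-R.T@t
    d=np.c_[q,np.ones(len(q))]@R
    return (o+d*((z-o[2])/d[:,2])[:,None])[:,:2]
def rect(c,mask,z,seed):
    n,l,s,ce=cv2.connectedComponentsWithStats(mask.astype(np.uint8))
    k=l[seed[1],seed[0]]
    cs,_=cv2.findContours((l==k).astype(np.uint8),0,1)
    cn=max(cs,key=cv2.contourArea)[:,0].astype(float)
    w=ray(c,cn,z)*1000
    (cx,cy),(a,b),th=cv2.minAreaRect(w.astype(np.float32))
    if a<b: a,b,th=b,a,th+90
    return np.round([cx,cy,a,b,(th+90)%180-90],1),s[k]
E
python3 - <<'E'
import pickle,cv2,numpy as np
from h import *
c=pickle.load(open('c0.pkl','rb'))
for n,(x,y,w,hh) in dict(top=(240,140,200,150),scene=(250,110,190,150)).items():
    cv2.imwrite(f'pics/{n}z.png',cv2.resize(c[n]['image'][y:y+hh,x:x+w],None,fx=4,fy=4))
t=c['top'];im=t['image'];hsv=cv2.cvtColor(im,cv2.COLOR_BGR2HSV)
for p in [(285,240),(270,240),(250,240),(340,217),(344,217),(325,195),(300,200),(334,175),(351,260)]: print(p,im[p[1],p[0]],hsv[p[1],p[0]])
print(ray(t,[(340,217),(285,240),(400,215),(334,175),(351,260)],0.03))
E
```

```text
(285, 240) [151 166 164] [ 34  23 166]
(270, 240) [149 166 162] [ 37  26 166]
(250, 240) [132 162 163] [ 29  48 163]
(340, 217) [33 53 84] [ 12 155  84]
(344, 217) [33 50 75] [ 12 143  75]
(325, 195) [34 51 79] [ 11 145  79]
(300, 200) [134 164 162] [ 32  47 164]
(334, 175) [165 168 164] [ 68   6 168]
(351, 260) [ 56 101 148] [ 15 159 148]
[[ 0.53320449 -0.05200541]
 [ 0.45671619  0.14451078]
 [ 0.53483986 -0.26581303]
 [ 0.68532971 -0.03505353]
 [ 0.38056353 -0.08604019]]
```

View pics/topz.png

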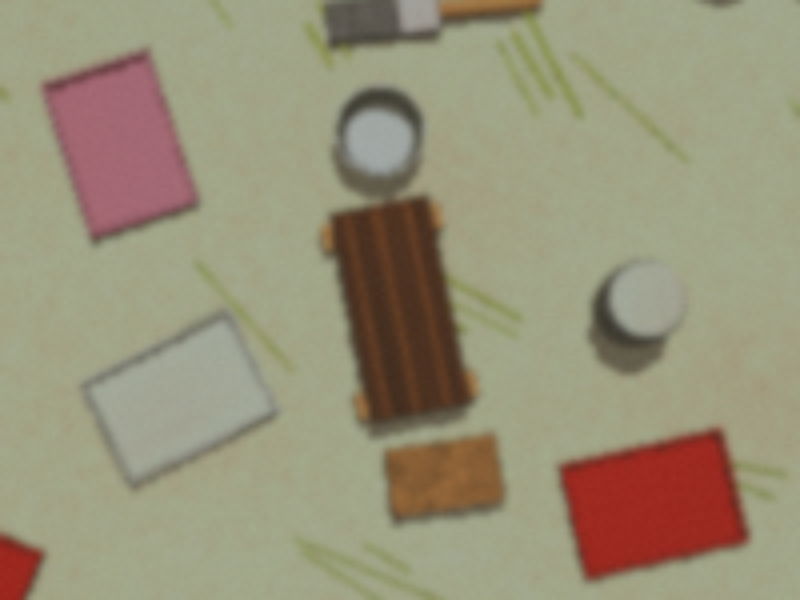

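The crop shows the tray corners at crop (82,385), (228,312), (275,410) and (135,488). The board corners are at (332,213), (428,198), (470,400) and (370,422), with the batten ends sticking out slightly. Next I'll turn the pixels into positions using masks.

```bash
cat >> h.py <<'E'
def measure(c):
    im=c['image'];hsv=cv2.cvtColor(im,cv2.COLOR_BGR2HSV)
    g=cv2.medianBlur(hsv,3)
    return g
E
python3 - <<'E'
import pickle,cv2,numpy as np
from h import *
c=pickle.load(open('c0.pkl','rb'))
t=c['top'];g=cv2.cvtColor(t['image'],cv2.COLOR_BGR2HSV)
print('board',rect(t,(g[...,2]<105)&(g[...,1]>100),.042,(340,217)))
for s in(34,38): print('tray',s,rect(t,cv2.morphologyEx(((g[...,1]<s)|(g[...,2]<120)).astype(np.uint8),2,np.ones((5,5))),.014,(285,240)))
def cr(L):return np.array(L)/4-.375+[240,140]
for nm,L,z in (('tray',[(82,385),(228,312),(275,410),(135,488)],.016),('board',[(332,213),(428,198),(470,400),(370,422)],.042),('sander',[(386,452),(495,435),(503,503),(394,521)],.03)):
    w=ray(t,cr(L),z)*1000; print(nm,w.round(),w.mean(0).round(1),[np.round(np.linalg.norm(w[i]-w[i-1])) for i in range(4)])
print('tin',ray(t,cr([(647,300)]),.085)*1000,'pot',ray(t,cr([(379,135)]),.045)*1000)
s=c['scene']
for nm,L,z in (('tray scene',[(345,229),(358,206),(403,223),(392,244)],.016),):
    w=ray(s,L,z)*1000; print(nm,w.round(),w.mean(0).round(1))
E
```

```text
board (array([532.7, -49.2, 186.6,  90.9,  10.5]), array([ 323,  190,   35,   55, 1297], dtype=int32))
tray 34 (array([462.2, 147.2, 151.4, 105.3, -64.9]), array([ 261,  219,   48,   40, 1196], dtype=int32))
tray 38 (array([462.7, 148.2, 152.8, 107.1, -64.9]), array([ 261,  218,   48,   42, 1247], dtype=int32))
tray [[474. 234.]
 [536. 103.]
 [448.  63.]
 [382. 188.]] [460.1 146.8] [np.float64(103.0), np.float64(145.0), np.float64(97.0), np.float64(141.0)]
board [[ 620.    8.]
 [ 631.  -78.]
 [ 451. -109.]
 [ 434.  -21.]] [533.8 -50.1] [np.float64(188.0), np.float64(86.0), np.float64(183.0), np.float64(90.0)]
sander [[ 408.  -35.]
 [ 420. -131.]
 [ 361. -136.]
 [ 347.  -40.]] [383.9 -85.3] [np.float64(61.0), np.float64(97.0), np.float64(60.0), np.float64(97.0)]
tin [[ 530.65172575 -260.95696848]] pot [[688.30571329 -36.08929264]]
tray scene [[554. 118.]
 [458.  66.]
 [392. 204.]
 [478. 244.]] [470.5 158.3]
```

View pics/scenez.png

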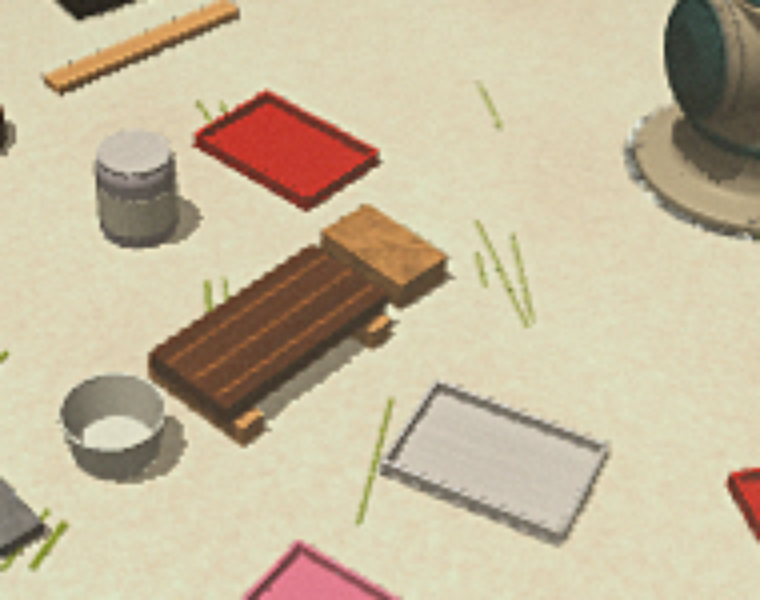

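Measured sizes agree with the ones given: the board is 187×91 and the tray 151×105.

- **Board:** (533,-49), with the gap axis at 100.5° in the world frame.
- **Tray:** (462,147), which is about (-34,+206) in the batten frame, turned about 15°.

My plan has two pushes with the fingers wide open. First I'll sweep the tray's long side with the finger line parallel to the gap, which squares and centres it. Then I'll push on its rear wall.

```bash
python3 -m crank '[{"x":15,"y":-30,"spin":2},{"x":40,"y":-80,"spin":5},{"x":65,"y":-130,"spin":8},{"x":90,"y":-180,"spin":11},{"x":115,"y":-230,"spin":14},{"x":140,"y":-280,"spin":17},{"x":165,"y":-330,"spin":20},{"x":190,"y":-380,"spin":23},{"x":207,"y":-414,"spin":26},{"x":212,"y":-424,"spin":26.3}]' 100
python3 -m crank '[{"z":-40},{"z":-90},{"z":-140},{"z":-180},{"z":-205},{"z":-220},{"z":-226},{"z":-230},{"z":-230}]'
```

```text
validation failed for argument at $[0]...
validation failed for argument at $[0]...
```

```bash
python3 -m crank '[{"x":15,"y":-30,"z":0,"spin":2},{"x":40,"y":-80,"z":0,"spin":5},{"x":65,"y":-130,"z":0,"spin":8},{"x":90,"y":-180,"z":0,"spin":11},{"x":115,"y":-230,"z":0,"spin":14},{"x":140,"y":-280,"z":0,"spin":17},{"x":165,"y":-330,"z":0,"spin":20},{"x":190,"y":-380,"z":0,"spin":23},{"x":207,"y":-414,"z":0,"spin":26},{"x":212,"y":-424,"z":0,"spin":26.3}]' 100
```

```text
time_s: 1.35
tcp_pos: [0.3685, 0.1279, 0.2311]
tcp_rot: [[-0.984, -0.18, -0.001], [-0.18, 0.984, -0.0], [0.001, 0.0, -1.0]]
contact_force: [0.3, 1.4, -0.1]
opening: 0.997
grip_force: 0.0
```

```bash
python3 -m crank '[{"x":0,"y":0,"z":-40,"spin":0},{"x":0,"y":0,"z":-90,"spin":0},{"x":0,"y":0,"z":-140,"spin":0},{"x":0,"y":0,"z":-180,"spin":0},{"x":0,"y":0,"z":-210,"spin":0},{"x":0,"y":0,"z":-225,"spin":0},{"x":0,"y":0,"z":-231,"spin":0},{"x":0,"y":0,"z":-235,"spin":0},{"x":0,"y":0,"z":-237,"spin":0},{"x":0,"y":0,"z":-237,"spin":0}]'
python3 - <<'E'
from cell import eyes
import cv2
a=eyes.capture('scene');i=a['image']
cv2.imwrite('pics/s1.png',cv2.resize(i[120:270,270:470],None,fx=4,fy=4))
E
```

```text
time_s: 2.6
tcp_pos: [0.3683, 0.1296, -0.0053]
tcp_rot: [[-0.983, -0.183, 0.001], [-0.183, 0.983, 0.0], [-0.001, 0.0, -1.0]]
contact_force: [-0.3, -0.5, 0.5]
opening: 1.003
grip_force: 0.0
```

View pics/s1.png

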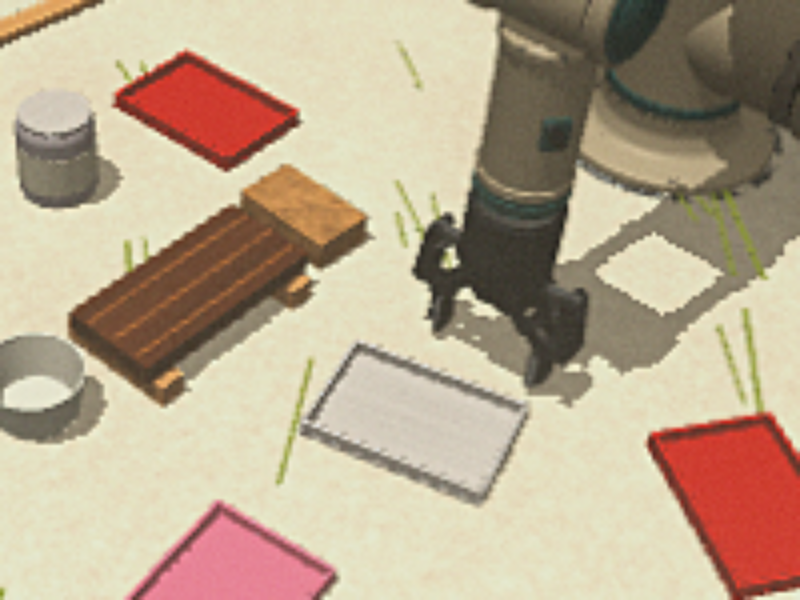

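The fingers straddle the near long side at the bench, about crop (440,325) and (540,375). They are clear of the tray. Now I sweep 66 mm along the batten +x direction.

```bash
python3 -m crank '[{"x":6,"y":1.1,"z":0,"spin":0},{"x":13,"y":2.4,"z":0,"spin":0},{"x":20,"y":3.7,"z":0,"spin":0},{"x":27,"y":5,"z":0,"spin":0},{"x":34,"y":6.3,"z":0,"spin":0},{"x":41,"y":7.6,"z":0,"spin":0},{"x":48,"y":8.9,"z":0,"spin":0},{"x":55,"y":10.2,"z":0,"spin":0},{"x":61,"y":11.3,"z":0,"spin":0},{"x":65,"y":12,"z":0,"spin":0}]'
python3 -m crank '[{"x":0,"y":0,"z":0,"spin":0},{"x":-12,"y":-2.2,"z":0,"spin":0},{"x":-35,"y":-6.5,"z":0,"spin":0},{"x":-50,"y":-9,"z":20,"spin":0},{"x":-60,"y":-11,"z":60,"spin":0},{"x":-60,"y":-11,"z":110,"spin":0},{"x":-85,"y":-11,"z":150,"spin":0},{"x":-110,"y":-11,"z":170,"spin":0},{"x":-110,"y":-11,"z":170,"spin":0}]'
cat >> h.py <<'E'
def tray(c,seed):
    g=cv2.cvtColor(c['image'],cv2.COLOR_BGR2HSV)
    r,s=rect(c,cv2.morphologyEx(((g[...,1]<34)|(g[...,2]<120)).astype(np.uint8),2,np.ones((5,5))),.014,seed)
    b,_=rect(c,(g[...,2]<105)&(g[...,1]>100),.042,(340,217))
    th=np.deg2rad(10.5);d=r[:2]-b[:2]
    print('tray',r,'board',b,'rel',d@[np.cos(th),np.sin(th)],d@[-np.sin(th),np.cos(th)])
E
python3 - <<'E'
from cell import eyes
import cv2
from h import *
a=eyes.capture('top');i=a['image']
cv2.imwrite('pics/t2.png',cv2.resize(i[140:340,240:440],None,fx=3,fy=3))
tray(a,(287,230))
E
```

```text
time_s: 3.9
tcp_pos: [0.4331, 0.1414, -0.0057]
tcp_rot: [[-0.983, -0.183, -0.001], [-0.183, 0.983, -0.0], [0.001, 0.0, -1.0]]
contact_force: [-3.9, -1.2, 2.1]
opening: 1.001
grip_force: 2.0
time_s: 5.03
tcp_pos: [0.322, 0.1304, 0.1654]
tcp_rot: [[-0.983, -0.184, 0.004], [-0.184, 0.983, 0.001], [-0.004, 0.0, -1.0]]
contact_force: [-0.4, 1.1, -0.6]
opening: 0.998
grip_force: 0.0
tray [494.8 139.2 147.9 105.  -79.5] board [532.6 -49.  186.6  90.5  10.5] rel -2.8703096082953445 191.93707646713943
```

View pics/t2.png

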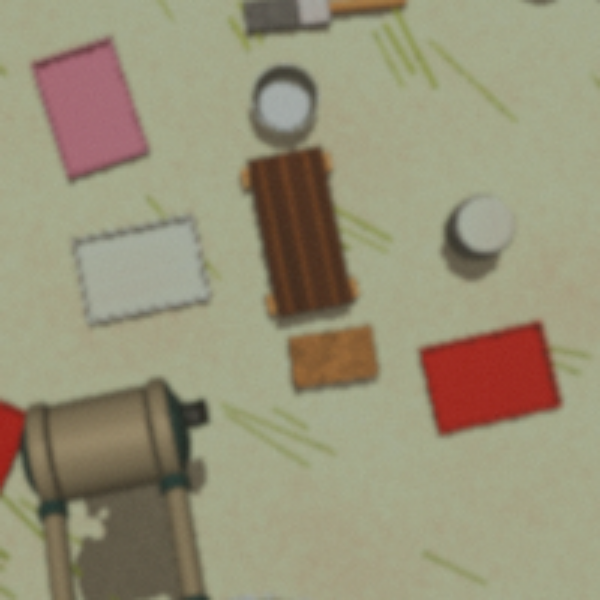

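The tray at crop (141,270) is now square with the gap at -79.5° and 3 mm off its line, 192 mm from the board's middle. The board has not moved. Next I go round behind the rear wall with a quarter turn.

```bash
python3 -m crank '[{"x":15,"y":11,"z":0,"spin":-9},{"x":31,"y":23,"z":0,"spin":-18},{"x":47,"y":34,"z":0,"spin":-28},{"x":62,"y":46,"z":0,"spin":-38},{"x":78,"y":57,"z":0,"spin":-48},{"x":94,"y":69,"z":0,"spin":-58},{"x":110,"y":80,"z":0,"spin":-68},{"x":130,"y":95,"z":0,"spin":-78},{"x":150,"y":110,"z":0,"spin":-87},{"x":155,"y":113.5,"z":0,"spin":-90}]'
python3 -c "
from cell import robot;print(robot.sense()['joint_positions'])"
```

```text
time_s: 6.32
tcp_pos: [0.48, 0.2447, 0.1622]
tcp_rot: [[-0.181, 0.983, -0.001], [0.983, 0.181, -0.0], [-0.0, -0.001, -1.0]]
contact_force: [-0.5, -0.1, 0.7]
opening: 1.002
grip_force: 0.0
[ 3.42315871e-01  2.70950674e-01  1.69232199e+00 -1.09537418e-04
  1.17907086e+00  1.60323851e-01]
```

```bash
python3 -m crank '[{"x":0,"y":0,"z":-40,"spin":0},{"x":0,"y":0,"z":-90,"spin":0},{"x":0,"y":0,"z":-130,"spin":0},{"x":0,"y":0,"z":-150,"spin":0},{"x":0,"y":0,"z":-160,"spin":0},{"x":0,"y":0,"z":-166,"spin":0},{"x":0,"y":0,"z":-169,"spin":0},{"x":0,"y":0,"z":-169,"spin":0},{"x":0,"y":0,"z":-169,"spin":0}]'
```

```text
time_s: 7.45
tcp_pos: [0.4785, 0.2442, -0.004]
tcp_rot: [[-0.183, 0.983, 0.002], [0.983, 0.183, 0.001], [0.0, 0.002, -1.0]]
contact_force: [0.1, 0.4, -0.1]
opening: 0.996
grip_force: 0.0
```

```bash
python3 -m crank '[{"x":1.3,"y":-7,"z":0,"spin":0},{"x":2.7,"y":-14.7,"z":0,"spin":0},{"x":4.5,"y":-24.6,"z":0,"spin":0},{"x":6.4,"y":-34.4,"z":0,"spin":0},{"x":8.7,"y":-47.2,"z":0,"spin":0},{"x":10.9,"y":-59,"z":0,"spin":0},{"x":13.1,"y":-70.8,"z":0,"spin":0},{"x":15.3,"y":-82.6,"z":0,"spin":0},{"x":17.1,"y":-92.4,"z":0,"spin":0},{"x":18.2,"y":-98.3,"z":0,"spin":0}]'
python3 - <<'E'
from cell import eyes
import cv2
a=eyes.capture('top');i=a['image']
cv2.imwrite('pics/t3.png',cv2.resize(i[160:310,250:450],None,fx=4,fy=4))
E
```

```text
time_s: 8.7
tcp_pos: [0.4964, 0.1451, -0.0046]
tcp_rot: [[-0.183, 0.983, 0.0], [0.983, 0.183, 0.0], [0.0, 0.0, -1.0]]
contact_force: [-1.2, 3.9, 4.4]
opening: 0.997
grip_force: 2.3
```

View pics/t3.png

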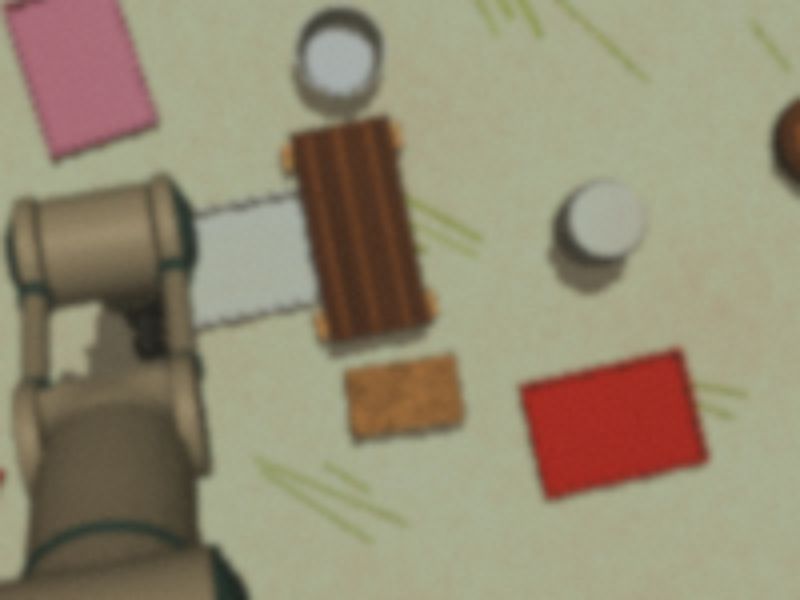

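The tray has entered the gap squarely and between the battens, with the board undisturbed. I continue to 3–8 mm short of the target, slowing down, then check.

```bash
python3 -m crank '[{"x":1.5,"y":-8,"z":0,"spin":0},{"x":3.6,"y":-19.7,"z":0,"spin":0},{"x":5.8,"y":-31.5,"z":0,"spin":0},{"x":8,"y":-43.3,"z":0,"spin":0},{"x":10.2,"y":-55,"z":0,"spin":0},{"x":12.4,"y":-66.8,"z":0,"spin":0},{"x":14.6,"y":-78.6,"z":0,"spin":0},{"x":16.8,"y":-90.4,"z":0,"spin":0},{"x":18.4,"y":-99.3,"z":0,"spin":0},{"x":19.3,"y":-104,"z":0,"spin":0}]'
python3 -m crank '[{"x":0,"y":0,"z":0,"spin":0},{"x":-2.7,"y":14.7,"z":0,"spin":0},{"x":-7.3,"y":39.3,"z":0,"spin":0},{"x":-13,"y":70,"z":0,"spin":0},{"x":-21,"y":115,"z":0,"spin":0},{"x":-29,"y":160,"z":0,"spin":0},{"x":-29,"y":160,"z":0,"spin":0}]'
python3 - <<'E'
from cell import eyes
import cv2,pickle
a={n:eyes.capture(n) for n in('top','scene')};pickle.dump(a,open('c4.pkl','wb'))
A=cv2.resize(a['top']['image'][175:255,295:375],(560,560),interpolation=cv2.INTER_CUBIC)
cv2.imwrite('pics/t4.png',A)
E
```

```text
time_s: 10.0
tcp_pos: [0.5155, 0.041, -0.0048]
tcp_rot: [[-0.183, 0.983, -0.0], [0.983, 0.183, 0.0], [0.0, -0.0, -1.0]]
contact_force: [-1.0, 3.4, 2.9]
opening: 1.0
grip_force: 1.6
time_s: 10.88
tcp_pos: [0.4854, 0.205, -0.0047]
tcp_rot: [[-0.188, 0.982, 0.0], [0.982, 0.188, 0.0], [0.0, 0.0, -1.0]]
contact_force: [-0.3, -1.5, 0.3]
opening: 1.0
grip_force: 0.0
```

View pics/t4.png

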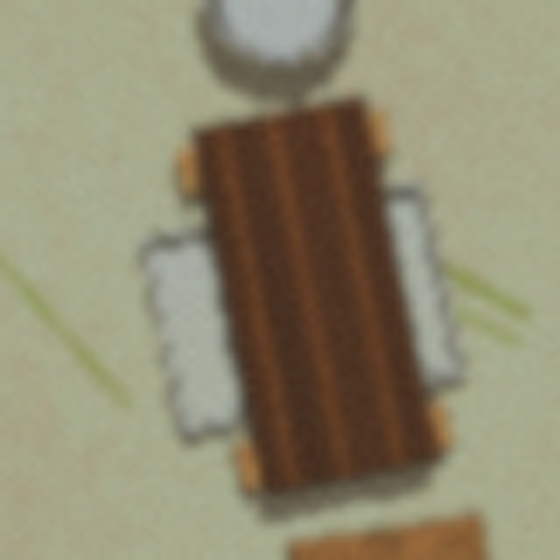

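The tray shows on both sides. Its end corners are at crop (146,240), (186,441), (421,188) and (463,382), and more of it shows on the left. I'll measure that.

```bash
python3 - <<'E'
from h import *
import pickle
c=pickle.load(open('c4.pkl','rb'))['top']
L=np.array([(146,240),(186,441),(463,382),(421,188)])/7-.43+[295,175]
w=ray(c,L,.014)*1000
th=np.deg2rad(10.5);R=np.array([[np.cos(th),np.sin(th)],[-np.sin(th),np.cos(th)]])
g=cv2.cvtColor(c['image'],cv2.COLOR_BGR2HSV)
b,_=rect(c,(g[...,2]<105)&(g[...,1]>100),.042,(340,217));print(b)
q=(w-[532.6,-49])@R.T;print(q.round(1),q.mean(0))
E
```

```text
[532.5 -48.6 185.6  90.5  10.1]
[[ 48.5  76.2]
 [-56.6  77.5]
 [-56.6 -67.3]
 [ 45.5 -67.9]] [-4.78945185  4.62917276]
```

The tray is 5–6 mm short, so I nudge it 5.5 mm further, then back off and lift clear.

```bash
python3 -m crank '[{"x":6,"y":-33,"z":0,"spin":0},{"x":14,"y":-77,"z":0,"spin":0},{"x":21,"y":-116,"z":0,"spin":0},{"x":25.5,"y":-141,"z":0,"spin":0},{"x":27.5,"y":-152,"z":0,"spin":0},{"x":28.5,"y":-157,"z":0,"spin":0},{"x":29,"y":-160,"z":0,"spin":0},{"x":29.5,"y":-163,"z":0,"spin":0},{"x":30,"y":-165.4,"z":0,"spin":0},{"x":30,"y":-165.4,"z":0,"spin":0}]'
python3 -m crank '[{"x":-2.7,"y":14.7,"z":0,"spin":0},{"x":-7.3,"y":39.3,"z":0,"spin":0},{"x":-13,"y":70,"z":0,"spin":0},{"x":-21,"y":115,"z":0,"spin":0},{"x":-29,"y":160,"z":30,"spin":0},{"x":-29,"y":160,"z":80,"spin":0},{"x":-29,"y":160,"z":120,"spin":0},{"x":-29,"y":160,"z":120,"spin":0}]'
python3 - <<'E'
from cell import eyes
import cv2,pickle,numpy as np
a={n:eyes.capture(n) for n in('top','scene')};pickle.dump(a,open('c5.pkl','wb'))
A=cv2.resize(a['top']['image'][175:255,295:375],(560,560),interpolation=cv2.INTER_CUBIC)
cv2.imwrite('pics/t5.png',A)
E
```

```text
time_s: 12.22
tcp_pos: [0.5163, 0.0367, -0.0047]
tcp_rot: [[-0.184, 0.983, -0.0], [0.983, 0.184, 0.0], [0.0, -0.0, -1.0]]
contact_force: [0.0, 1.7, -0.4]
opening: 1.002
grip_force: 1.2
time_s: 13.22
tcp_pos: [0.4897, 0.1978, 0.1187]
tcp_rot: [[-0.185, 0.983, 0.008], [0.983, 0.185, 0.002], [0.0, 0.008, -1.0]]
contact_force: [0.3, -0.7, 0.3]
opening: 0.998
grip_force: 0.0
```

View pics/t5.png

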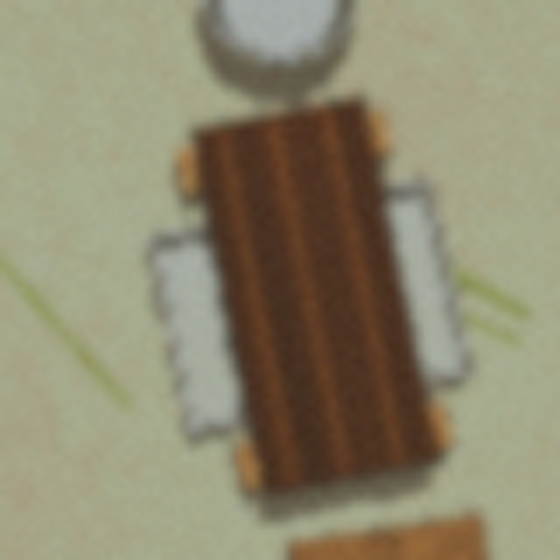

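The tray ends have moved about 8 crop px to the right, to about (155,240) and (468,380). That puts the middle about 1 mm from the board's. The board is unmoved and the gripper is clear.

```bash
python3 -c "
from cell import robot;print(robot.job_done())"
```

```text
the job is handed in; nothing more can be done
None
```

I pushed the tray into the gap under the board, about 1 mm from centred along it by my camera estimate, with the board unmoved in the pictures, and handed the job in; no verdict came back.

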